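Take the set sweet mould out of the kitchen press

ROBOT

A 6-joint arm with a two-finger parallel gripper is mounted at the origin on the work surface. World frame = base frame: x ahead of the robot, y to its left, z up, the work surface at z = 0. Lengths are in m, angles in rad, forces in N, time in s.
With the tool pointing down it reaches from about 0.35 to 0.775 m from the base axis. Payload 7.3 kg.
Tool frame: the origin (TCP) lies midway between the tips of the shut fingers; the grasp point (between the pads) lies 19 mm behind it; z points along the fingers, y is the line along which they close (so a half turn about z gives the same grasp; the last joint's range is limited). The gripper opens to 92 mm and grips with 3 to 60 N. Pads are 19 mm wide; open, the fingers measure 130 mm over their backs; the gripper's body (75 mm by 190 mm) begins 47 mm behind the grasp point.
Start: joints at [1.151, 0.342, 1.524, -0, 1.275, -0.146], TCP at [0.142, 0.505, 0.227] pointing down, gripper open.
Joint ranges: [-2.53, 2.53], [-0.77, 2.02], [0.04, 2.7], [-1, 4.14], [0.28, 2.66], [-3.11, 3.11]. Speed limits (rad/s): [2.57, 2.57, 3.14, 3.14, 3.14, 3.14].

INTERFACE

Orientations are given as [roll, pitch, yaw] about the fixed x, y, z axes, in that order (R = Rz(yaw) Ry(pitch) Rx(roll)).
In Python, from cell import robot, read_camera, camera_params, nets gives the robot as it stands. The module is installed in compiled form; this text tells all that it offers.
- The arm moves only by the tool step_arm, never from a script. Its argument "steps" is a list of rows, each an object of numbers: "x", "y", "z": the shift along the tool's x, y, z as a fraction of full scale; "rx", "ry", "rz": the turn, a rotation vector about the tool's x, y, z as a fraction of full scale; "claw": the opening, from -1 (shut) to 1 (fully open). In form: [{"x": .., "y": .., "z": .., "rx": .., "ry": .., "rz": .., "claw": ..}, ...]. A call has 1 to 12 rows; each row is the pose to reach, as a shift and turn from the pose commanded when the call began, along the tool's axes at that moment; what a row does not reach only later rows make up. Full scale, the value 1, is 750 mm for a shift and pi/4 rad for a turn. A row lasts 1/12 s, in which the tool goes at most 41.7 mm and 7.16 degrees, less where a joint would pass 70% of its speed; a pose out of reach is approached as far as the arm can. A call with a number of a shift or a turn outside -1 to 1 is refused whole. A call with a gripper value outside its range is refused whole. The fingers move at their own pace and stop on an object; "squeeze" is the grip in N (left out, the last holds). Time passes only in rows, so rows that repeat a pose let the fingers close. It gives the time, the measured TCP pose, the force, the opening and the grip force at its end, in the units of the state.
- robot.observe(): the state, without advancing time (a new reading comes with each control period).
- read_camera(name): name is "side" or "top"; returns (picture, depth): 480x640x3 uint8, blue, green, red; 480x640 float32, m along the optical axis (not along the pixel's ray), 0 where there is no reading.
- camera_params(name): a dict with "fx", "fy", "cx", "cy" (pixels), "R" (3x3) and "t" (3): a world point X has camera coordinates R X + t. Camera axes: x right, y down, z forward; pixel columns grow to the right and rows downward; lengths in m; the calibration is good to about 2 mm. A picture is of the moment at which its call begins. camera_params takes no time and is no camera call.
- robot.hand_in(): hands the job in; it is judged then, once.
Trained networks look in the newest picture that a camera, given by its name, has taken for a name from the list of things; names that differ only in an ending like _2 or _b are one class to them, and where a whole thing is asked for, a point or a joint stands for the part that bears it (a point fixed in the world has none). Each returns a list of dicts, best first, with "conf" (0 to 1); they miss things now and then, are a little off and sometimes report something else, mostly with a low value. They report only what shows in the picture. A call takes as long as a camera call. They do not tell look-alikes from the thing itself.
- nets.masks_of(camera, query): "region" (480x640 bool, what is visible of it) and "box" ([left, top, right, bottom] in pixels, round what is visible of it).
- nets.landmark_of(camera, query): "pixel" ([row, column] in pixels: a listed point, or the origin of a listed thing).
The state is a dict: "time": time; "qpos": joint angles; "qvel": joint speeds; "joint_efforts": joint torques, N m; "tool_pos": TCP position; "tool_rot": TCP orientation; "contact_force": force on the tool from outside, world axes, zero at the start; "torque": the same for the moment, N m; "opening": finger opening in m; "grip_force": force on a finger pad.
Only numpy, scipy, OpenCV 4.12 (cv2) and the standard library are available. Lean on these libraries where they do the work, as an engineer would, in place of code of your own. Each camera call takes 0.05 s, during which the arm holds its last target. There are 200 camera calls.

TASK

The coconut sweet has set: lift the press's sprung arm by its black side grip until it goes over its hold-open point and stays up by itself. Then take the mould out of the press by its wooden ridge and set it down gently, upright and flat in the steel tray, keeping it level on the way. Leave the arm standing open and leave the other mould on the counter alone.

Things in the scene. Friction and masses are not known exactly. Their poses are not given: they have to be found in the camera images.
- press_arm (a joint): Angle (rad) of the press's clamp arm, a dark steel bar whose rubber foot presses on the mould's lid: 0 = shut (level), growing as it is lifted, 1.3 = open stop. An over-centre spring pulls it shut below about 0.8 rad and throws it open to 1.3 beyond that, where it stays. Lifting takes 3 to 5 N at the grip.
- press_hinge (a point): Centre of the arm's hinge pin, 90 mm up, in the press: a fixed red-brown wooden base 260 x 130 mm, 30 mm high, with a hinge block 102 mm high. Axes of the base: x along its length, y along the pin, z up. The shut arm points to -x. From here, at angle q, the grip lies at (-120 cos q, 63, 120 sin q) mm.
- press_grip (a point): Middle of the arm's side grip: a black round bar 16 mm thick, 66 mm long, parallel to the hinge pin, sticking out to base +y from the arm's free end, free all around, 60 mm above the base board when shut. It can be pinched from above across its thickness, the tool staying upright while the bar follows its arc and turns between the pads.
- mould: Mould in the press: shut steel box 110 (x) x 66 (y) x 28 mm high; on its lid a wooden ridge 46 (x) x 18 (y) x 30 mm high, centred at x = -12 mm, its top 58 mm above the underside. 0.2 to 0.42 kg. Origin: centre of underside; z up. Stands on the base board between 8 mm high ledges (4 mm play), x along the base's x, ridge away from the hinge; lift straight up.
- tray: Loose steel tray, 260 (x) x 200 (y) mm, rim 22 mm high, floor and walls 4 mm thick, empty. Origin: centre of its underside, z up.
- spare_mould: Another mould of the same shape and size, standing loose on the open counter beyond the press and the tray, not in the press. Leave alone. Origin: centre of the underside.
Mind the look-alikes: they are no part of the job. What is shaped like the mould but pink is not meant.

How it is judged:
By the outcome, as a careful person would: the job done as asked, in the order asked, and still so for the second after the job is handed in, with the robot touching nothing.
It also fails if it takes over 64 s, if anything falls off the work surface, if the arm or the gripper's body presses on something with over 40 N, if the wrist force passes 120 N, or if a joint passes its speed limit or range.

## Working session

There is one attempt and no reset: what is moved stays moved. The work goes in short steps, Python scripts to look and compute and a tool call to move; the robot and the scene stay as the last step left them, time stands still between calls to the robot, and variables do not carry over. Pictures are saved under pics/ and viewed, at most 10 in all, crops included, and the job is handed in when it is done.

Besides the shell and the picture viewer there is one more tool, called as name(argument=value, ...), one argument or row to a line, values as JSON. step_arm: Moves the arm, as the interface text tells. Its arguments: {"type":"object","properties":{"steps":{"type":"array","items":{"type":"object","properties":{"x":{"type":"number","minimum":-1,"maximum":1},"y":{"type":"number","minimum":-1,"maximum":1},"z":{"type":"number","minimum":-1,"maximum":1},"rx":{"type":"number","minimum":-1,"maximum":1},"ry":{"type":"number","minimum":-1,"maximum":1},"rz":{"type":"number","minimum":-1,"maximum":1},"claw":{"type":"number"}}}},"squeeze":{"type":"number"}},"required":["steps"]}

```bash
mkdir -p pics
cat > h.py <<'E'
import numpy as np, cv2
from cell import robot, read_camera, camera_params, nets
def cloud(cam,d):
    p=camera_params(cam);v,u=np.mgrid[:480,:640]
    c=np.stack([(u-p['cx'])/p['fx']*d,(v-p['cy'])/p['fy']*d,d],-1)
    return (c-np.array(p['t']))@np.array(p['R'])   # R^T (c-t)
def ray(cam,px,z):
    p=camera_params(cam);R=np.array(p['R']);t=np.array(p['t'])
    o=-R.T@t;d=R.T@np.array([(px[1]-p['cx'])/p['fx'],(px[0]-p['cy'])/p['fy'],1])
    return o+d*(z-o[2])/d[2]
E
python3 - <<'E'
from h import *
ims={}
for c in('top','side'):
    im,d=read_camera(c);cv2.imwrite(f'pics/{c}0.png',im);np.save(f'pics/{c}0.npy',d);X=cloud(c,d)
    for q in('press_arm','press_hinge','press_grip','mould','tray','spare_mould'):
        m=nets.masks_of(c,q)
        for r in m[:3]:
            P=X[r['region']&(d>0)]
            print(c,q,'mask',round(r['conf'],2),np.round(r['box']),np.round(np.median(P,0),3) if len(P) else '', np.round(np.percentile(P[:,2],98),3) if len(P) else '')
        for r in nets.landmark_of(c,q)[:3]: print(c,q,'lm',round(r['conf'],2),np.round(r['pixel'],1))
print(robot.observe())
E
```

```text
top press_arm mask 0.69 [194. 207. 257. 275.] [0.549 0.184 0.093] 0.103Traceback (most recent call last):
  File "<stdin>", line 10, in <module>
ValueError: it knows: mould, press_grip, press_hinge, spare_mould, tray
```

Run:
```python
from h import *
for c in('top','side'):
    im,d=read_camera(c);cv2.imwrite(f'pics/{c}0.png',im);np.save(f'pics/{c}0.npy',d);X=cloud(c,d)
    for q in('press_arm','press_hinge','press_grip','mould','tray','spare_mould'):
        try:
          for r in nets.masks_of(c,q)[:3]:
            P=X[r['region']&(d>0)]
            print(c,q,'mask',round(r['conf'],2),np.round(r['box']),np.round(np.median(P,0),3), np.round(np.percentile(P[:,2],98),3))
        except Exception as e: print(q,e)
        try:
          for r in nets.landmark_of(c,q)[:3]: print(c,q,'lm',round(r['conf'],2),np.round(r['pixel'],1))
        except Exception as e: print(q,e)
print(robot.observe())
```

```text
top press_arm mask 0.77 [193. 205. 255. 277.] [0.554 0.185 0.093] 0.101
press_arm it knows: mould, press_grip, press_hinge, spare_mould, tray
top press_hinge mask 0.9 [192. 197. 283. 320.] [0.559 0.176 0.03 ] 0.101
top press_hinge lm 0.8 [207.7 231.4]
top press_grip mask 0.92 [197. 203. 252. 278.] [0.556 0.184 0.093] 0.107
top press_grip lm 0.68 [270.5 214.2]
top press_grip lm 0.49 [278. 249.]
top mould mask 0.86 [228. 257. 263. 314.] [0.48  0.169 0.057] 0.092
top mould mask 0.85 [210. 341. 263. 402.] [0.306 0.197 0.027] 0.058
top mould mask 0.7 [127. 358. 186. 400.] [0.296 0.359 0.027] 0.058
top mould lm 0.88 [376.6 158.4]
top mould lm 0.77 [297.8 160.8]
top mould lm 0.67 [369.5 236.7]
top tray mask 0.76 [357. 203. 486. 351.] [ 0.494 -0.203  0.003] 0.023
top spare_mould mask 0.72 [293. 120. 338. 173.] [0.778 0.018 0.027] 0.058
top spare_mould lm 0.88 [151.3 311.1]
side press_arm mask 0.88 [253. 254. 313. 320.] [0.549 0.186 0.094] 0.107
press_arm it knows: mould, press_grip, press_hinge, spare_mould, tray
side press_hinge lm 0.9 [273.6 251.9]
side press_grip mask 0.59 [249. 254. 318.
[... 569 characters left out ...]
d lm 0.71 [242.5 219.1]
{'time': 1.3, 'qpos': array([ 1.15101701e+00,  3.42008447e-01,  1.52411587e+00, -9.16247028e-06,
        1.27543466e+00, -1.46017200e-01]), 'qvel': array([-0.00053698,  0.00198831, -0.00090892, -0.00148594,  0.00069754,
        0.00135466]), 'joint_efforts': array([-1.60134907e-03, -4.31145430e+01, -2.44470227e+01,  7.16581056e-02,
        4.85949602e-02,  6.95013668e-06]), 'tool_pos': array([0.14192664, 0.50545235, 0.22673057]), 'tool_rot': array([3.14156061e+00, 1.35728415e-05, 2.86783321e+00]), 'contact_force': array([-0.27010595,  0.30075532,  0.23935527]), 'torque': array([ 0.053228  , -0.0302174 ,  0.01554575]), 'grip_force': 0.0, 'opening': 0.09186159251205395}
```

View pics/top0.png

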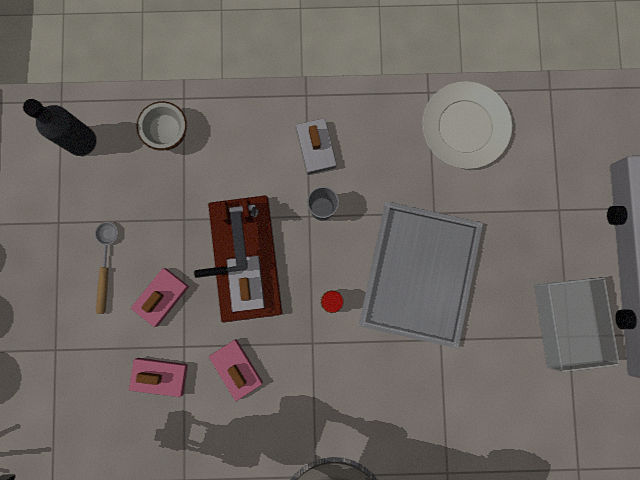

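View pics/side0.png

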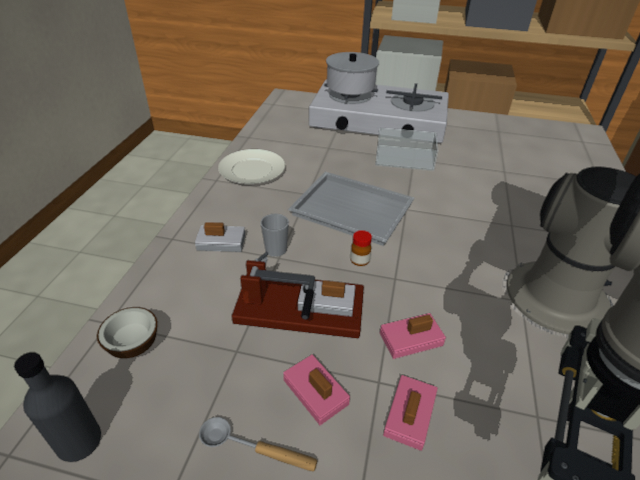

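The things that could be taken for the mould (top picture):
- the grey mould in the press at col 246, row 285
- the grey spare at (317,146)
- pink look-alikes at (236,370), (160,297) and (158,377)

I choose the grey one under the arm in the press, since it stands on the red-brown base. Next I measure it and check a crop.

```bash
cat > m.py <<'E'
from h import *
def rect(P):
    (c,s,a)=cv2.minAreaRect((P[:,:2]*1000).astype(np.float32)); 
    return np.round(c,1),np.round(s,1),round(a,2)
E
python3 - <<'E'
from m import *
im=cv2.imread('pics/top0.png');d=np.load('pics/top0.npy');X=cloud('top',d)
ims=cv2.imread('pics/side0.png');ds=np.load('pics/side0.npy');S=cloud('side',ds)
Z=X[...,2]
def sel(X,d,box,zl,zh):
    l,t,r,b=box;m=np.zeros(d.shape,bool);m[t:b,l:r]=1
    return m&(d>0)&(X[...,2]>zl)&(X[...,2]<zh)
b=(190,190,290,328)
print('board',rect(X[sel(X,d,b,.02,.12)&(np.mgrid[:480,:640][1]>205)]))
hsv=cv2.cvtColor(im,cv2.COLOR_BGR2HSV)
red=(hsv[...,1]>120)
print('board red',rect(X[sel(X,d,b,.022,.036)&red]))
print('ridge',rect(X[sel(X,d,(232,275,256,305),.08,.095)&red]),np.median(X[sel(X,d,(232,275,256,305),.08,.095)&red],0))
print('lid',rect(X[sel(X,d,(220,255,268,316),.05,.064)]))
g=sel(X,d,(190,255,238,285),.07,.12);print('grip',rect(X[g]),np.percentile(X[g],[2,50,98],axis=0).round(3))
g=sel(S,ds,(296,280,316,325),.07,.12);print('gripS',rect(S[g]),np.percentile(S[g],[2,50,98],axis=0).round(3))
print('block',rect(X[sel(X,d,b,.096,.12)]))
print('tray',rect(X[sel(X,d,(350,195,495,355),.014,.03)]))
rs=cv2.cvtColor(ims,cv2.COLOR_BGR2HSV)
m=sel(S,ds,(318,278,350,300),.08,.095)&(rs[...,1]>100);print('ridgeS',rect(S[m]),np.median(S[m],0))
for n,bx in(('jar',(318,285,350,318)),('cup',(302,180,345,222))): 
    q=sel(X,d,bx,.03,.3);print(n,rect(X[q]),Z[q].max())
print('ray grip',ray('top',(270.5,214.2),.09),ray('side',(304,308.9),.09),'hinge',ray('top',(207.7,231.4),.09),ray('side',(273.6,251.9),.09),'tray',ray('side',(214.2,352.3),0))
cv2.imwrite('pics/crop.png',np.hstack([cv2.resize(im[190:330,180:300],None,fx=3.2,fy=3.2,interpolation=2),cv2.resize(ims[240:340,225:370],(400,448),interpolation=2)]))
E
```

```text
board (array([539.5, 182.4]), array([260.4, 139.3]), 5.9)
board red (array([540.2, 178.4]), array([258.9, 129.9]), 5.73)
ridge (array([472.4, 172.1]), array([44.2, 17.6]), 6.25) [0.47177238 0.17206487 0.08643739]
lid (array([484.3, 173.4]), array([110.2,  66.5]), 5.18)
grip (array([511.9, 224.8]), array([30.3, 94.3]), 19.48) [[0.5   0.185 0.088]
 [0.51  0.228 0.095]
 [0.535 0.269 0.1  ]]
gripS (array([512.5, 222.1]), array([33.6, 98.5]), 21.49) [[0.5   0.179 0.076]
 [0.511 0.227 0.095]
 [0.54  0.271 0.099]]
block (array([571.4, 197.7]), array([ 89.6, 180.4]), 69.9)
tray (array([ 495.4, -200.7]), array([217.3, 276.5]), 75.55)
ridgeS (array([471.6, 173.7]), array([43.4, 18. ]), 3.73) [0.47128468 0.17498427 0.08661505]
jar (array([442.4,  -6.4]), array([46.6, 46.2]), 88.29) 0.08074482787971465
cup (array([645.9,   7.3]), array([62. , 63.6]), 88.6) 0.08893796712474902
ray grip [0.51043513 0.23144799 0.09      ] [0.50480209 0.2381529  0.09      ] hinge [0.6379107  0.19514139 0.09      ] [0.63587473 0.18805239 0.09      ] tray [ 0.49079833 -0.18076542  0.        ]
```

View pics/crop.png

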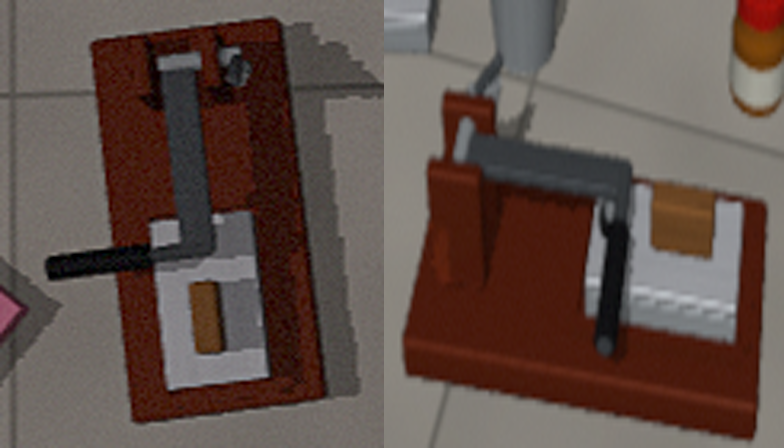

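The crop shows the grey steel mould with its wooden ridge at crop (205,315), on the red-brown base under the arm foot, with the black grip sticking out left at (95,262). The choice is confirmed.

Base yaw is about 0.101 rad and the grip is at about (0.510, 0.240, 0.09).

step_arm(
  steps=[
    {"x": -0.566, "y": -0.2045, "z": 0.05, "rz": 1},
    {"x": -0.566, "y": -0.2045, "z": 0.05, "rz": 1},
    {"x": -0.566, "y": -0.2045, "z": 0.05, "rz": 1},
    {"x": -0.566, "y": -0.2045, "z": 0.05, "rz": 1},
    {"x": -0.566, "y": -0.2045, "z": 0.05, "rz": 1},
    {"x": -0.566, "y": -0.2045, "z": 0.05, "rz": 1},
    {"x": -0.566, "y": -0.2045, "z": 0.05, "rz": 1},
    {"x": -0.566, "y": -0.2045, "z": 0.05, "rz": 1},
    {"x": -0.566, "y": -0.2045, "z": 0.05, "rz": 1},
    {"x": -0.566, "y": -0.2045, "z": 0.05, "rz": 1},
    {"x": -0.566, "y": -0.2045, "z": 0.05, "rz": 1},
    {"x": -0.566, "y": -0.2045, "z": 0.05, "rz": 1},
  ],
)

```text
$.steps[0]: bad value
```

```bash
cat > t.py <<'E'
from m import *
from scipy.spatial.transform import Rotation as Ro
def to(pts,yaw):
    s=robot.observe();R=Ro.from_euler('xyz',s['tool_rot']);T=Ro.from_euler('xyz',[np.pi,0,yaw])
    for p in pts: print('shift',np.round(R.inv().apply(np.array(p)-s['tool_pos'])/.75,4))
    print('turn',np.round((R.inv()*T).as_rotvec()/(np.pi/4),3),'t',s['time'],s['tool_pos'].round(4),s['tool_rot'].round(4),s['contact_force'].round(1),s['opening'])
E
python3 -c "
from t import *
to([(.5095,.243,.15),(.5095,.243,.071)],1.672)"
```

```text
shift [-0.5665 -0.2044  0.1023]
shift [-0.5665 -0.2044  0.2076]
turn [ 0.    -0.     1.523] t 1.3 [0.1419 0.5055 0.2267] [3.1416 0.     2.8678] [-0.3  0.3  0.2] 0.09186159251205395
```

step_arm(
  steps=[
    {"x": -0.566, "y": -0.2045, "z": 0.05, "rx": 0, "ry": 0, "rz": 0.99, "claw": 1},
    {"x": -0.566, "y": -0.2045, "z": 0.05, "rx": 0, "ry": 0, "rz": 0.99, "claw": 1},
    {"x": -0.566, "y": -0.2045, "z": 0.05, "rx": 0, "ry": 0, "rz": 0.99, "claw": 1},
    {"x": -0.566, "y": -0.2045, "z": 0.05, "rx": 0, "ry": 0, "rz": 0.99, "claw": 1},
    {"x": -0.566, "y": -0.2045, "z": 0.05, "rx": 0, "ry": 0, "rz": 0.99, "claw": 1},
    {"x": -0.566, "y": -0.2045, "z": 0.05, "rx": 0, "ry": 0, "rz": 0.99, "claw": 1},
    {"x": -0.566, "y": -0.2045, "z": 0.05, "rx": 0, "ry": 0, "rz": 0.99, "claw": 1},
    {"x": -0.566, "y": -0.2045, "z": 0.05, "rx": 0, "ry": 0, "rz": 0.99, "claw": 1},
    {"x": -0.566, "y": -0.2045, "z": 0.05, "rx": 0, "ry": 0, "rz": 0.99, "claw": 1},
    {"x": -0.566, "y": -0.2045, "z": 0.05, "rx": 0, "ry": 0, "rz": 0.99, "claw": 1},
    {"x": -0.566, "y": -0.2045, "z": 0.05, "rx": 0, "ry": 0, "rz": 0.99, "claw": 1},
    {"x": -0.566, "y": -0.2045, "z": 0.05, "rx": 0, "ry": 0, "rz": 0.99, "claw": 1},
  ],
)

```text
time: 2.3
tool_pos: [0.5139, 0.2387, 0.1882]
tool_rot: [3.141, 0.002, 2.085]
contact_force: [-0.5, 0.6, 0.9]
opening: 0.0915
grip_force: 0.0
```

```bash
python3 -c "
from t import *
to([(.5095,.243,.15),(.5095,.243,.071)],1.672)"
```

```text
shift [ 0.008  -0.0023  0.051 ]
shift [ 0.0082 -0.0024  0.1563]
turn [0.002 0.003 0.526] t 2.3 [0.5139 0.2387 0.1882] [3.1408e+00 2.2000e-03 2.0849e+00] [-0.5  0.6  0.9] 0.09150041644597331
```

step_arm(
  steps=[
    {"x": 0, "y": 0, "z": 0.05, "rx": 0, "ry": 0, "rz": 0.533, "claw": 1},
    {"x": 0, "y": 0, "z": 0.05, "rx": 0, "ry": 0, "rz": 0.533, "claw": 1},
    {"x": 0, "y": 0, "z": 0.05, "rx": 0, "ry": 0, "rz": 0.533, "claw": 1},
    {"x": 0, "y": 0, "z": 0.05, "rx": 0, "ry": 0, "rz": 0.533, "claw": 1},
    {"x": 0, "y": 0, "z": 0.05, "rx": 0, "ry": 0, "rz": 0.533, "claw": 1},
    {"x": 0, "y": 0, "z": 0.05, "rx": 0, "ry": 0, "rz": 0.533, "claw": 0},
    {"x": 0, "y": 0, "z": 0.05, "rx": 0, "ry": 0, "rz": 0.533, "claw": 0},
    {"x": 0, "y": 0, "z": 0.05, "rx": 0, "ry": 0, "rz": 0.533, "claw": 0},
  ],
)

```text
time: 2.97
tool_pos: [0.5091, 0.2432, 0.1519]
tool_rot: [3.141, -0.0, 1.673]
contact_force: [1.3, 0.3, -0.9]
opening: 0.0765
grip_force: 0.0
```

```bash
python3 -c "
from t import *
to([(.5095,.243,.071)],1.672)
im,d=read_camera('side');cv2.imwrite('pics/s1.png',cv2.resize(im[180:360,200:400],None,fx=3,fy=3))"
```

```text
shift [-0.0003  0.0005  0.1079]
turn [ 0.    -0.     0.001] t 2.9667 [0.5091 0.2432 0.1519] [ 3.1413e+00 -2.0000e-04  1.6730e+00] [ 1.3  0.3 -0.9] 0.07649981910290024
```

View pics/s1.png

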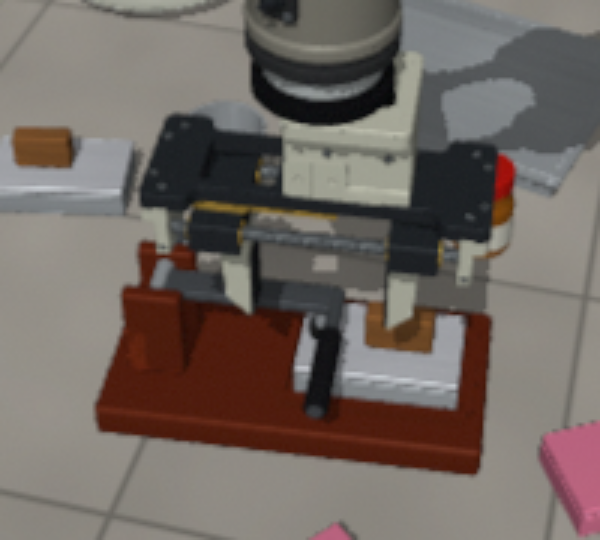

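The open fingers hang upright over the grip, at crop (240,290) and (400,320), with the black bar at (325,360) between them. I descend and pinch.

step_arm(
  steps=[
    {"x": 0, "y": 0, "z": 0.04, "rx": 0, "ry": 0, "rz": 0, "claw": 0},
    {"x": 0, "y": 0, "z": 0.075, "rx": 0, "ry": 0, "rz": 0, "claw": 0},
    {"x": 0, "y": 0, "z": 0.1, "rx": 0, "ry": 0, "rz": 0, "claw": 0},
    {"x": 0, "y": 0, "z": 0.107, "rx": 0, "ry": 0, "rz": 0, "claw": 0},
    {"x": 0, "y": 0, "z": 0.107, "rx": 0, "ry": 0, "rz": 0, "claw": -0.3},
    {"x": 0, "y": 0, "z": 0.107, "rx": 0, "ry": 0, "rz": 0, "claw": -1},
    {"x": 0, "y": 0, "z": 0.107, "rx": 0, "ry": 0, "rz": 0, "claw": -1},
    {"x": 0, "y": 0, "z": 0.107, "rx": 0, "ry": 0, "rz": 0, "claw": -1},
    {"x": 0, "y": 0, "z": 0.107, "rx": 0, "ry": 0, "rz": 0, "claw": -1},
    {"x": 0, "y": 0, "z": 0.107, "rx": 0, "ry": 0, "rz": 0, "claw": -1},
  ],
  squeeze=20,
)

```text
time: 3.85
tool_pos: [0.5086, 0.2431, 0.0725]
tool_rot: [-3.141, -0.0, 1.672]
contact_force: [-3.7, -0.6, 5.4]
opening: 0.0153
grip_force: 20.0
```

```bash
python3 -c "
from t import *
to([(.5095,.243,.071)],1.672)
for q in np.arange(0.15,1.31,.1): print(round(q,2),np.round([-120*(np.cos(q)-1)/750, 120*np.sin(q)/750],4))"
```

```text
shift [-0.0003  0.0011  0.002 ]
turn [-0.001 -0.    -0.   ] t 3.85 [0.5086 0.2431 0.0725] [-3.1411e+00 -3.0000e-04  1.6718e+00] [-3.7 -0.6  5.4] 0.01534432256361155
0.15 [0.0018 0.0239]
0.25 [0.005  0.0396]
0.35 [0.0097 0.0549]
0.45 [0.0159 0.0696]
0.55 [0.0236 0.0836]
0.65 [0.0326 0.0968]
0.75 [0.0429 0.1091]
0.85 [0.0544 0.1202]
0.95 [0.0669 0.1301]
1.05 [0.0804 0.1388]
1.15 [0.0946 0.146 ]
1.25 [0.1095 0.1518]
```

step_arm(
  steps=[
    {"x": 0, "y": 0.0005, "z": -0.012, "rx": 0, "ry": 0, "rz": 0, "claw": -1},
    {"x": 0, "y": 0.0018, "z": -0.0239, "rx": 0, "ry": 0, "rz": 0, "claw": -1},
    {"x": 0, "y": 0.005, "z": -0.0396, "rx": 0, "ry": 0, "rz": 0, "claw": -1},
    {"x": 0, "y": 0.0097, "z": -0.0549, "rx": 0, "ry": 0, "rz": 0, "claw": -1},
    {"x": 0, "y": 0.0159, "z": -0.0696, "rx": 0, "ry": 0, "rz": 0, "claw": -1},
    {"x": 0, "y": 0.0236, "z": -0.0836, "rx": 0, "ry": 0, "rz": 0, "claw": -1},
    {"x": 0, "y": 0.028, "z": -0.0905, "rx": 0, "ry": 0, "rz": 0, "claw": -1},
    {"x": 0, "y": 0.028, "z": -0.0905, "rx": 0, "ry": 0, "rz": 0, "claw": -1},
  ],
)

```text
time: 4.52
tool_pos: [0.5274, 0.2451, 0.1412]
tool_rot: [-3.136, 0.0, 1.672]
contact_force: [-12.9, 0.2, 5.6]
opening: 0.0156
grip_force: 20.0
```

step_arm(
  steps=[
    {"x": 0, "y": -0.003, "z": 0, "rx": 0, "ry": 0, "rz": 0, "claw": -1},
    {"x": 0, "y": 0.0066, "z": -0.0126, "rx": 0, "ry": 0, "rz": 0, "claw": -1},
    {"x": 0, "y": 0.0175, "z": -0.0243, "rx": 0, "ry": 0, "rz": 0, "claw": -1},
    {"x": 0, "y": 0.0295, "z": -0.0348, "rx": 0, "ry": 0, "rz": 0, "claw": -1},
    {"x": 0, "y": 0.0426, "z": -0.0441, "rx": 0, "ry": 0, "rz": 0, "claw": -1},
    {"x": 0, "y": 0.0426, "z": -0.0441, "rx": 0, "ry": 0, "rz": 0, "claw": -1},
  ],
)

```text
time: 5.02
tool_pos: [0.5616, 0.2487, 0.1772]
tool_rot: [3.141, -0.001, 1.672]
contact_force: [-12.2, -1.2, 18.4]
opening: 0.0153
grip_force: 20.0
```

step_arm(
  steps=[
    {"x": 0, "y": -0.002, "z": -0.0035, "rx": 0, "ry": 0, "rz": 0, "claw": -1},
    {"x": 0, "y": 0.012, "z": -0.0116, "rx": 0, "ry": 0, "rz": 0, "claw": -1},
    {"x": 0, "y": 0.027, "z": -0.0182, "rx": 0, "ry": 0, "rz": 0, "claw": -1},
    {"x": 0, "y": 0.031, "z": -0.02, "rx": 0, "ry": 0, "rz": 0, "claw": -1},
    {"x": 0, "y": 0.031, "z": -0.02, "rx": 0, "ry": 0, "rz": 0, "claw": -1},
  ],
)

```text
time: 5.43
tool_pos: [0.5862, 0.2509, 0.1898]
tool_rot: [3.138, -0.001, 1.671]
contact_force: [-2.3, 0.5, 7.7]
opening: 0.0155
grip_force: 20.0
```

```bash
python3 -c "
from t import *
to([(.5095,.243,.071)],1.672)
im,d=read_camera('side');cv2.imwrite('pics/s2.png',cv2.resize(im[150:360,200:400],None,fx=2.7,fy=2.7))"
```

```text
shift [-0.0003 -0.1035  0.158 ]
turn [ 0.005 -0.001 -0.001] t 5.4333 [0.5862 0.2509 0.1898] [ 3.1377e+00 -8.0000e-04  1.6714e+00] [-2.3  0.5  7.7] 0.015511038273698223
```

View pics/s2.png

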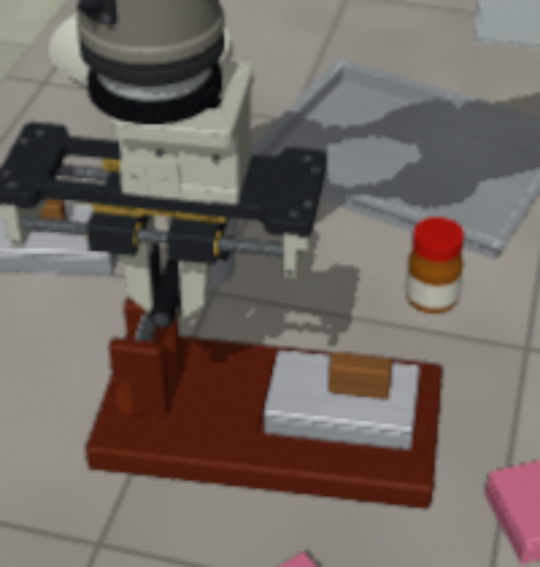

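The arm stands at about 1.2 rad in the fingers, crop (160,290), and the mould is freed with its ridge at (360,375). I release and go up.

step_arm(
  steps=[
    {"x": 0, "y": 0, "z": 0, "rx": 0, "ry": 0, "rz": 0, "claw": 0.2},
    {"x": 0, "y": 0, "z": 0, "rx": 0, "ry": 0, "rz": 0, "claw": 0.2},
    {"x": 0, "y": 0, "z": 0, "rx": 0, "ry": 0, "rz": 0, "claw": 0.2},
    {"x": 0, "y": 0, "z": 0, "rx": 0, "ry": 0, "rz": 0, "claw": 0.2},
    {"x": 0, "y": 0, "z": -0.03, "rx": 0, "ry": 0, "rz": 0, "claw": 0.2},
    {"x": 0, "y": 0, "z": -0.07, "rx": 0, "ry": 0, "rz": 0, "claw": 0.2},
    {"x": 0, "y": 0, "z": -0.1, "rx": 0, "ry": 0, "rz": 0, "claw": 0.2},
    {"x": 0, "y": 0, "z": -0.1, "rx": 0, "ry": 0, "rz": 0, "claw": 0.2},
  ],
)

```text
time: 6.15
tool_pos: [0.5865, 0.2512, 0.2677]
tool_rot: [3.134, -0.002, 1.672]
contact_force: [0.1, -0.0, 0.3]
opening: 0.055
grip_force: 0.0
```

```bash
python3 -c "
from t import *
to([(.4715,.173,.265),(.4715,.173,.06)],.101+np.pi)
im,d=read_camera('side');X=cloud('side',d)
for r in nets.masks_of('side','press_grip')[:2]:
    P=X[r['region']&(d>0)];print(r['conf'],r['box'],np.percentile(P,[5,50,98],axis=0).round(3))
X=cloud('side',d);h=cv2.cvtColor(im,cv2.COLOR_BGR2HSV)
m=(h[...,1]>100)&(abs(X[...,2]-.0875)<.006)&(abs(X[...,0]-.47)<.04)&(abs(X[...,1]-.173)<.03);print('ridge',rect(X[m]),np.median(X[m],0))
"
```

```text
shift [-0.0883 -0.163   0.0021]
shift [-0.0887 -0.1652  0.2754]
turn [ 0.009  0.006 -2.   ] t 6.15 [0.5865 0.2512 0.2677] [ 3.1337e+00 -1.6000e-03  1.6717e+00] [ 0.1 -0.   0.3] 0.05500627602413305
0.34 [192.2, 220.3, 245.5, 251.1] [[ 0.732 -0.008  0.004]
 [ 0.781  0.032  0.027]
 [ 0.836  0.058  0.058]]
ridge (array([471.5, 172.6]), array([43.3, 19.3]), 2.31) [0.47120526 0.1752098  0.08673381]
```

step_arm(
  steps=[
    {"x": -0.0883, "y": -0.163, "z": 0, "rx": 0, "ry": 0, "rz": -1, "claw": 0.2},
    {"x": -0.0883, "y": -0.163, "z": 0, "rx": 0, "ry": 0, "rz": -1, "claw": 0.2},
    {"x": -0.0883, "y": -0.163, "z": 0, "rx": 0, "ry": 0, "rz": -1, "claw": 0.2},
    {"x": -0.0883, "y": -0.163, "z": 0, "rx": 0, "ry": 0, "rz": -1, "claw": 0.2},
    {"x": -0.0883, "y": -0.163, "z": 0, "rx": 0, "ry": 0, "rz": -1, "claw": 0.2},
    {"x": -0.0883, "y": -0.163, "z": 0, "rx": 0, "ry": 0, "rz": -1, "claw": 0.2},
    {"x": -0.0883, "y": -0.163, "z": 0, "rx": 0, "ry": 0, "rz": -1, "claw": 0.2},
  ],
)

```text
time: 6.83
tool_pos: [0.4688, 0.172, 0.261]
tool_rot: [-3.139, -0.002, 2.463]
contact_force: [-0.5, 0.4, 0.0]
opening: 0.0553
grip_force: 0.0
```

step_arm(
  steps=[
    {"x": 0, "y": 0, "z": 0.1, "rx": 0, "ry": 0, "rz": -1, "claw": 0.2},
    {"x": 0, "y": 0, "z": 0.1, "rx": 0, "ry": 0, "rz": -1, "claw": 0.2},
    {"x": 0, "y": 0, "z": 0.1, "rx": 0, "ry": 0, "rz": -1, "claw": 0.2},
    {"x": 0, "y": 0, "z": 0.1, "rx": 0, "ry": 0, "rz": -1, "claw": 0.2},
    {"x": 0, "y": 0, "z": 0.1, "rx": 0, "ry": 0, "rz": -1, "claw": 0.2},
    {"x": 0, "y": 0, "z": 0.1, "rx": 0, "ry": 0, "rz": -1, "claw": 0.2},
    {"x": 0, "y": 0, "z": 0.1, "rx": 0, "ry": 0, "rz": -1, "claw": 0.2},
    {"x": 0, "y": 0, "z": 0.1, "rx": 0, "ry": 0, "rz": -1, "claw": 0.2},
    {"x": 0, "y": 0, "z": 0.1, "rx": 0, "ry": 0, "rz": -1, "claw": 0.2},
  ],
)

```text
time: 7.58
tool_pos: [0.4691, 0.1723, 0.1862]
tool_rot: [-3.141, -0.003, -3.042]
contact_force: [-0.5, 0.2, 0.6]
opening: 0.0552
grip_force: 0.0
```

```bash
python3 -c "
from t import *
to([(.4715,.173,.12),(.4715,.173,.0605)],.101+np.pi)
im,d=read_camera('side');X=cloud('side',d);cv2.imwrite('pics/s3.png',cv2.resize(im[150:360,200:400],None,fx=2.7,fy=2.7))"
```

```text
shift [-0.0034  0.0006  0.0883]
shift [-0.0037  0.0006  0.1676]
turn [-0.    -0.003 -0.002] t 7.5833 [0.4691 0.1723 0.1862] [-3.1414e+00 -2.6000e-03 -3.0424e+00] [-0.5  0.2  0.6] 0.05519508052409112
```

View pics/s3.png

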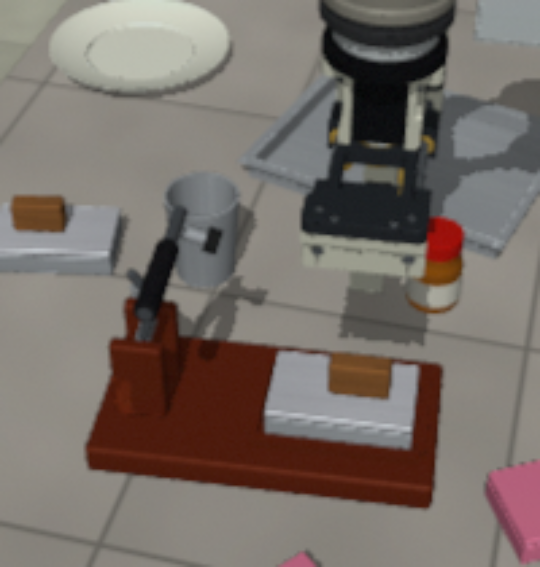

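The arm stays open by itself, with the grip at crop (160,270), and the gripper hangs over the ridge at (360,375). I descend to it.

step_arm(
  steps=[
    {"x": -0.0035, "y": 0.0006, "z": 0.045, "rx": 0, "ry": -0.003, "rz": 0, "claw": 0.2},
    {"x": -0.0035, "y": 0.0006, "z": 0.09, "rx": 0, "ry": -0.003, "rz": 0, "claw": 0.2},
    {"x": -0.0035, "y": 0.0006, "z": 0.125, "rx": 0, "ry": -0.003, "rz": 0, "claw": 0.2},
    {"x": -0.0035, "y": 0.0006, "z": 0.15, "rx": 0, "ry": -0.003, "rz": 0, "claw": 0.2},
    {"x": -0.0035, "y": 0.0006, "z": 0.16, "rx": 0, "ry": -0.003, "rz": 0, "claw": 0.2},
    {"x": -0.0035, "y": 0.0006, "z": 0.166, "rx": 0, "ry": -0.003, "rz": 0, "claw": 0.2},
    {"x": -0.0035, "y": 0.0006, "z": 0.166, "rx": 0, "ry": -0.003, "rz": 0, "claw": -0.2},
  ],
  squeeze=35,
)

```text
time: 8.22
tool_pos: [0.4725, 0.1732, 0.0626]
tool_rot: [3.142, 0.002, -3.041]
contact_force: [0.3, 0.8, 0.4]
opening: 0.0517
grip_force: 0.0
```

```bash
python3 -c "
from t import *
to([(.4715,.173,.0605)],.101+np.pi)"
```

```text
shift [ 0.0013 -0.0001  0.0028]
turn [ 0.     0.002 -0.001] t 8.2167 [0.4725 0.1732 0.0626] [ 3.1416e+00  1.5000e-03 -3.0413e+00] [0.3 0.8 0.4] 0.05170058675055102
```

Close on the ridge, then lift straight up a little.

step_arm(
  steps=[
    {"x": 0.001, "y": 0, "z": 0.001, "rx": 0, "ry": 0, "rz": 0, "claw": -0.5},
    {"x": 0.001, "y": 0, "z": 0.001, "rx": 0, "ry": 0, "rz": 0, "claw": -1},
    {"x": 0.001, "y": 0, "z": 0.001, "rx": 0, "ry": 0, "rz": 0, "claw": -1},
    {"x": 0.001, "y": 0, "z": 0.001, "rx": 0, "ry": 0, "rz": 0, "claw": -1},
    {"x": 0.001, "y": 0, "z": 0.001, "rx": 0, "ry": 0, "rz": 0, "claw": -1},
    {"x": 0.001, "y": 0, "z": 0.001, "rx": 0, "ry": 0, "rz": 0, "claw": -1},
    {"x": 0.001, "y": 0, "z": 0.001, "rx": 0, "ry": 0, "rz": 0, "claw": -1},
  ],
  squeeze=40,
)

```text
time: 8.8
tool_pos: [0.4722, 0.173, 0.0628]
tool_rot: [-3.141, 0.003, -3.041]
contact_force: [-2.1, -1.7, 6.3]
opening: 0.0176
grip_force: 40.0
```

step_arm(
  steps=[
    {"x": 0, "y": 0, "z": -0.006, "rx": 0, "ry": 0, "rz": 0, "claw": -1},
    {"x": 0, "y": 0, "z": -0.015, "rx": 0, "ry": 0, "rz": 0, "claw": -1},
    {"x": 0, "y": 0, "z": -0.03, "rx": 0, "ry": 0, "rz": 0, "claw": -1},
    {"x": 0, "y": 0, "z": -0.06, "rx": 0, "ry": 0, "rz": 0, "claw": -1},
    {"x": 0, "y": 0, "z": -0.1, "rx": 0, "ry": 0, "rz": 0, "claw": -1},
    {"x": 0, "y": 0, "z": -0.14, "rx": 0, "ry": 0, "rz": 0, "claw": -1},
    {"x": 0, "y": 0, "z": -0.17, "rx": 0, "ry": 0, "rz": 0, "claw": -1},
    {"x": 0, "y": 0, "z": -0.18, "rx": 0, "ry": 0, "rz": 0, "claw": -1},
    {"x": 0, "y": 0, "z": -0.18, "rx": 0, "ry": 0, "rz": 0, "claw": -1},
  ],
)

```text
time: 9.55
tool_pos: [0.4723, 0.1734, 0.1989]
tool_rot: [3.141, 0.006, -3.041]
contact_force: [0.6, 0.3, -4.1]
opening: 0.0177
grip_force: 40.0
```

```bash
python3 -c "
from t import *
to([(.483,-.203,.195)],.101+np.pi)
im,d=read_camera('side');X=cloud('side',d);cv2.imwrite('pics/s4.png',cv2.resize(im[130:360,200:420],None,fx=2.5,fy=2.5))"
```

```text
shift [ 0.0364 -0.5007  0.0047]
turn [ 0.001  0.008 -0.   ] t 9.55 [0.4723 0.1734 0.1989] [ 3.141   0.0062 -3.0406] [ 0.6  0.3 -4.1] 0.01768774767668944
```

View pics/s4.png

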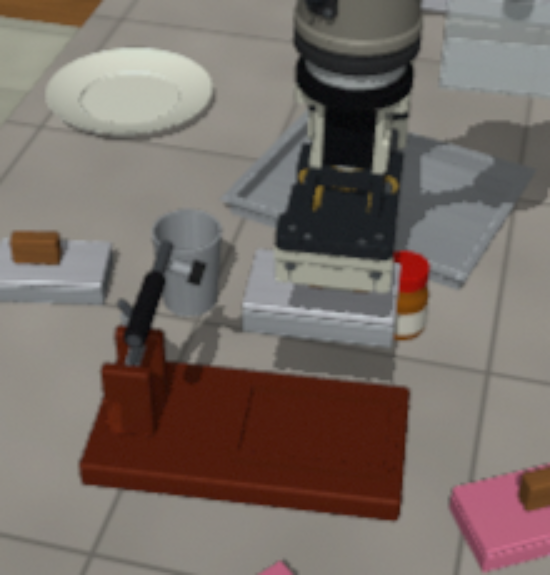

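The mould is held level over the press, crop (320,295), and the arm is still open. I carry it smoothly to the tray.

step_arm(
  steps=[
    {"x": 0.0015, "y": -0.02, "z": 0, "rx": 0, "ry": 0.002, "rz": 0.02, "claw": -1},
    {"x": 0.004, "y": -0.06, "z": 0, "rx": 0, "ry": 0.004, "rz": 0.05, "claw": -1},
    {"x": 0.007, "y": -0.105, "z": 0, "rx": 0, "ry": 0.006, "rz": 0.09, "claw": -1},
    {"x": 0.01, "y": -0.15, "z": 0, "rx": 0, "ry": 0.006, "rz": 0.13, "claw": -1},
    {"x": 0.0135, "y": -0.195, "z": 0, "rx": 0, "ry": 0.006, "rz": 0.17, "claw": -1},
    {"x": 0.0165, "y": -0.24, "z": 0, "rx": 0, "ry": 0.006, "rz": 0.21, "claw": -1},
    {"x": 0.02, "y": -0.285, "z": 0, "rx": 0, "ry": 0.006, "rz": 0.25, "claw": -1},
    {"x": 0.023, "y": -0.33, "z": 0, "rx": 0, "ry": 0.006, "rz": 0.3, "claw": -1},
    {"x": 0.026, "y": -0.375, "z": 0, "rx": 0, "ry": 0.006, "rz": 0.34, "claw": -1},
    {"x": 0.029, "y": -0.42, "z": 0, "rx": 0, "ry": 0.006, "rz": 0.39, "claw": -1},
    {"x": 0.032, "y": -0.465, "z": 0, "rx": 0, "ry": 0.006, "rz": 0.43, "claw": -1},
    {"x": 0.0344, "y": -0.494, "z": 0, "rx": 0, "ry": 0.006, "rz": 0.45, "claw": -1},
  ],
)

```text
time: 10.6
tool_pos: [0.482, -0.2006, 0.1945]
tool_rot: [3.141, -0.006, 2.886]
contact_force: [0.9, 0.5, -2.7]
opening: 0.0183
grip_force: 40.0
```

step_arm(
  steps=[
    {"x": 0, "y": 0, "z": 0.02, "rx": 0, "ry": 0, "rz": 0, "claw": -1},
    {"x": 0, "y": 0, "z": 0.05, "rx": 0, "ry": 0, "rz": 0, "claw": -1},
    {"x": 0, "y": 0, "z": 0.08, "rx": 0, "ry": 0, "rz": 0, "claw": -1},
    {"x": 0, "y": 0, "z": 0.11, "rx": 0, "ry": 0, "rz": 0, "claw": -1},
    {"x": 0, "y": 0, "z": 0.13, "rx": 0, "ry": 0, "rz": 0, "claw": -1},
    {"x": 0, "y": 0, "z": 0.14, "rx": 0, "ry": 0, "rz": 0, "claw": -1},
    {"x": 0, "y": 0, "z": 0.14, "rx": 0, "ry": 0, "rz": 0, "claw": -1},
    {"x": 0, "y": 0, "z": 0.14, "rx": 0, "ry": 0, "rz": 0, "claw": -1},
  ],
)

```text
time: 11.27
tool_pos: [0.4825, -0.1978, 0.0913]
tool_rot: [3.141, -0.004, 2.889]
contact_force: [0.5, -0.6, -2.6]
opening: 0.0179
grip_force: 40.0
```

```bash
python3 -c "
from t import *
to([(.484,-.198,.0368)],.101+np.pi-.353)
im,d=read_camera('side');X=cloud('side',d);cv2.imwrite('pics/s5.png',cv2.resize(im[80:270,230:450],None,fx=2.7,fy=2.7))"
```

```text
shift [-0.0023  0.0002  0.0727]
turn [ 0.001 -0.005 -0.001] t 11.2667 [ 0.4825 -0.1978  0.0913] [ 3.1409 -0.0043  2.889 ] [ 0.5 -0.6 -2.6] 0.017910090713631695
```

View pics/s5.png

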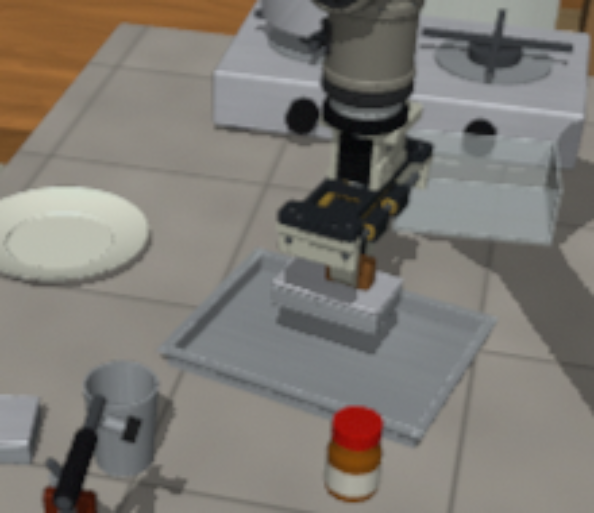

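The mould hangs level over the tray, near its middle, crop (340,290). I lower it to just above the floor, then creep.

step_arm(
  steps=[
    {"x": -0.002, "y": 0, "z": 0.02, "rx": 0, "ry": -0.004, "rz": 0, "claw": -1},
    {"x": -0.002, "y": 0, "z": 0.04, "rx": 0, "ry": -0.004, "rz": 0, "claw": -1},
    {"x": -0.002, "y": 0, "z": 0.055, "rx": 0, "ry": -0.004, "rz": 0, "claw": -1},
    {"x": -0.002, "y": 0, "z": 0.064, "rx": 0, "ry": -0.004, "rz": 0, "claw": -1},
    {"x": -0.002, "y": 0, "z": 0.067, "rx": 0, "ry": -0.004, "rz": 0, "claw": -1},
    {"x": -0.002, "y": 0, "z": 0.067, "rx": 0, "ry": -0.004, "rz": 0, "claw": -1},
    {"x": -0.002, "y": 0, "z": 0.067, "rx": 0, "ry": -0.004, "rz": 0, "claw": -1},
  ],
)

```text
time: 11.9
tool_pos: [0.4848, -0.1987, 0.0426]
tool_rot: [-3.141, 0.002, 2.889]
contact_force: [-0.1, -0.9, -3.0]
opening: 0.0178
grip_force: 40.0
```

step_arm(
  steps=[
    {"x": 0, "y": 0, "z": 0.001, "rx": 0, "ry": 0, "rz": 0, "claw": -1},
    {"x": 0, "y": 0, "z": 0.002, "rx": 0, "ry": 0, "rz": 0, "claw": -1},
    {"x": 0, "y": 0, "z": 0.003, "rx": 0, "ry": 0, "rz": 0, "claw": -1},
    {"x": 0, "y": 0, "z": 0.004, "rx": 0, "ry": 0, "rz": 0, "claw": -1},
    {"x": 0, "y": 0, "z": 0.004, "rx": 0, "ry": 0, "rz": 0, "claw": -1},
  ],
)

```text
time: 12.32
tool_pos: [0.4842, -0.1984, 0.0388]
tool_rot: [3.142, 0.001, 2.889]
contact_force: [-0.4, -0.1, -3.2]
opening: 0.0173
grip_force: 40.0
```

Still carried, since the vertical force is -3.2 N. I creep on about 1 mm per few rows.

step_arm(
  steps=[
    {"x": 0, "y": 0, "z": 0.0007, "rx": 0, "ry": 0, "rz": 0, "claw": -1},
    {"x": 0, "y": 0, "z": 0.0014, "rx": 0, "ry": 0, "rz": 0, "claw": -1},
    {"x": 0, "y": 0, "z": 0.002, "rx": 0, "ry": 0, "rz": 0, "claw": -1},
    {"x": 0, "y": 0, "z": 0.002, "rx": 0, "ry": 0, "rz": 0, "claw": -1},
    {"x": 0, "y": 0, "z": 0.002, "rx": 0, "ry": 0, "rz": 0, "claw": -1},
  ],
)

```text
time: 12.73
tool_pos: [0.4842, -0.1984, 0.0373]
tool_rot: [3.141, 0.001, 2.889]
contact_force: [-0.5, 0.8, -3.4]
opening: 0.0175
grip_force: 40.0
```

step_arm(
  steps=[
    {"x": 0, "y": 0, "z": 0.0007, "rx": 0, "ry": 0, "rz": 0, "claw": -1},
    {"x": 0, "y": 0, "z": 0.0013, "rx": 0, "ry": 0, "rz": 0, "claw": -1},
    {"x": 0, "y": 0, "z": 0.0013, "rx": 0, "ry": 0, "rz": 0, "claw": -1},
    {"x": 0, "y": 0, "z": 0.0013, "rx": 0, "ry": 0, "rz": 0, "claw": -1},
  ],
)

```text
time: 13.07
tool_pos: [0.4842, -0.1984, 0.0368]
tool_rot: [-3.142, 0.001, 2.889]
contact_force: [-3.2, 1.7, 4.1]
opening: 0.0175
grip_force: 40.0
```

Contact is felt (+4 N). I open and rise.

step_arm(
  steps=[
    {"x": 0, "y": 0, "z": 0, "rx": 0, "ry": 0, "rz": 0, "claw": -0.5},
    {"x": 0, "y": 0, "z": 0, "rx": 0, "ry": 0, "rz": 0, "claw": 0},
    {"x": 0, "y": 0, "z": 0, "rx": 0, "ry": 0, "rz": 0, "claw": 0.2},
    {"x": 0, "y": 0, "z": 0, "rx": 0, "ry": 0, "rz": 0, "claw": 0.2},
    {"x": 0, "y": 0, "z": 0, "rx": 0, "ry": 0, "rz": 0, "claw": 0.2},
    {"x": 0, "y": 0, "z": -0.02, "rx": 0, "ry": 0, "rz": 0, "claw": 0.2},
    {"x": 0, "y": 0, "z": -0.06, "rx": 0, "ry": 0, "rz": 0, "claw": 0.2},
    {"x": 0, "y": 0, "z": -0.11, "rx": 0, "ry": 0, "rz": 0, "claw": 0.2},
    {"x": 0, "y": 0, "z": -0.16, "rx": 0, "ry": 0, "rz": 0, "claw": 0.2},
    {"x": 0, "y": 0, "z": -0.2, "rx": 0, "ry": 0, "rz": 0, "claw": 0.2},
    {"x": 0, "y": 0, "z": -0.2, "rx": 0, "ry": 0, "rz": 0, "claw": 0.2},
  ],
)

```text
time: 13.98
tool_pos: [0.487, -0.2, 0.1928]
tool_rot: [-3.138, 0.012, 2.889]
contact_force: [0.8, -1.2, -0.4]
opening: 0.0549
grip_force: 0.0
```

```bash
python3 -c "
from t import *
im,d=read_camera('side');X=cloud('side',d);cv2.imwrite('pics/s6.png',im)
m=(abs(X[...,0]-.495)<.09)&(abs(X[...,1]+.2)<.07)&(d>0)
for lo,hi in((.027,.038),(.055,.068)): print(rect(X[m&(X[...,2]>lo)&(X[...,2]<hi)]),np.median(X[m&(X[...,2]>lo)&(X[...,2]<hi)],0))
print(robot.observe()['contact_force'])"
```

```text
(array([ 496.7, -202.3]), array([ 70.7, 110. ]), 76.18) [ 0.50203517 -0.19037739  0.03176671]
(array([ 485.8, -196.7]), array([21.6, 46.9]), 77.78) [ 0.48434395 -0.19516567  0.06060252]
[-0.04167626  0.05714266  0.22655802]
```

View pics/s6.png

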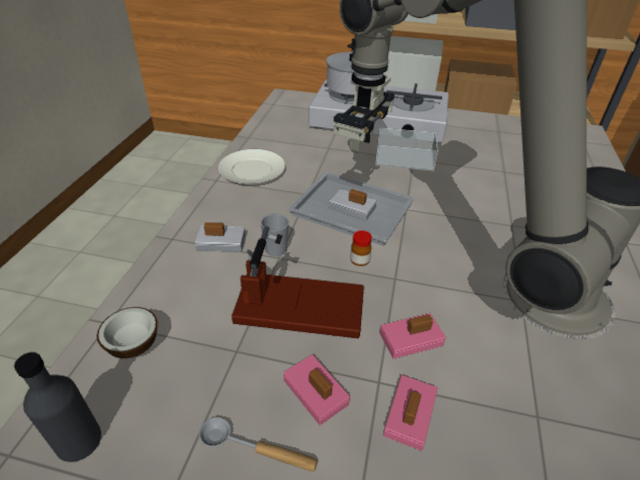

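The mould lies flat in the tray at (355,203), with its lid at 32 mm. The arm stands open at (258,250), the spare at (220,237) is untouched, and the gripper is clear.

```bash
python3 -c "
from cell import robot
print(robot.hand_in())"
```

```text
the job is handed in; nothing more can be done
None
```

The job is handed in: the press arm stands open by itself, the mould sits upright and flat in the tray, and the spare mould was left alone; the hand-in gave no verdict.

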